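Seat the tube carousel on the sample rotator

TASK

Lift the loaded tube carousel off the bench by its grip bar, lower it over the rotator's central spindle and turn it until the drive pin on the turntable finds the slot in its underside, so that the carousel drops fully home and sits flat on the turntable; then let go. Be gentle: never drop it or press it against the rotator with more than about 4 kg (40 N), and leave the tube rack, the wash bottle and the cap tray where they stand.

Things in the scene. Friction and masses are not known exactly. Their poses are not given: they have to be found in the camera images.
- carousel: loose grey carousel with eight red-capped tubes, 0.45 to 0.65 kg. Origin: centre of its underside, level with the three 1.5 mm high pads it stands on; z up, x towards the pointer tab. Disc 140 mm across, 12 mm thick; tubes on a 54 mm radius, tops 80 mm above the underside; central hub 35 mm across up to 79 mm, above it a metal grip bar. A bore 22 mm across runs 50 mm up from the underside
- carousel_grip (a point): place to grip on the carousel's bar, on its axis, 116 mm above its underside, axes as the carousel's. The bar is 64 mm long along x, 14 mm thick along y, and runs from 78 to 134 mm above the underside; pinch it across y, from above
- carousel_slot (a point): centre of the mouth of the one pin slot in the underside, 41 mm from the axis on +x; the slot is 14 mm long along x, 11 mm wide along y, and reaches 9 mm above the pads' level: 1.5 mm of play either side of the pin (0.036 rad). A 16 x 14 mm pointer tab on the rim, reaching 82 mm from the axis on +x, in line with the grip bar, shows from above where the slot is
- rotator: fixed bench rotator: white housing 220 mm (x) by 200 mm (y), top 50 mm above the bench. Origin: on the bench under the spindle axis; z up, x towards the side away from the black display and two buttons. On it a steel turntable 104 mm across, with a steel spindle in its centre and one upright drive pin
- spindle_top (a point): top of the spindle, on its axis, 102 mm above the bench, 42 mm above the turntable's face. The spindle is 20 mm across; its last 8 mm taper to 12 mm across
- flange_face (a point): centre of the turntable's face, on the spindle axis, 60 mm above the bench, axes as the rotator's; the carousel's origin comes here when home. The pin, 8 mm across, its tip tapered, is 41 mm from the axis and 8.5 mm high; a carousel resting on it stands 7 mm too high. Its angle is not measured: anywhere within 0.45 rad either side of +x. The turntable is braked (2.5 N m)
- tube_rack: bystander: loose white rack of red-capped tubes, 70 x 200 x 75 mm, origin under its centre
- wash_bottle: bystander: loose white bottle, 60 mm across, 150 mm high, origin under its centre
- cap_tray: bystander: loose open steel tray with spare caps, 85 x 65 x 32 mm, origin under its centre

How it is judged:
On the way, in this order (a step that is already met when the one before it is completed fails the run):
1. the carousel is lifted clear of the bench (height (world z) of carousel above 0.05 m and contact force between the fingers and carousel above 0.5 N), for 0.2 s.
2. the carousel has been threaded over the spindle while held (horizontal distance between carousel and flange_face below 0.004 m and z of carousel in the frame of flange_face below 0.03 m and contact force between the fingers and carousel above 0.5 N), for 0.1 s.
At the end, for the whole second after the job is handed in: the carousel is on the spindle (axis within 3 mm), its underside within 2 mm of the turntable's face (only possible with the pin in the slot), level within 0.03 rad, at rest and let go (z of carousel in the frame of flange_face between -0.002 and 0.002 m and horizontal distance between carousel and flange_face below 0.003 m and angle between carousel's own z axis and vertical below 0.03 rad and linear speed of carousel below 0.01 m/s and contact force between the fingers and carousel below 0.1 N); the robot touches nothing.
It fails at once if the carousel is pressed or dropped on the rotator with more than 40 N (contact force between carousel and rotator above 40 N).
It fails at once if the tube rack is moved more than 20 mm (distance of tube_rack from where it was at the start of the episode above 0.02 m).
It fails at once if the wash bottle is moved more than 20 mm (distance of wash_bottle from where it was at the start of the episode above 0.02 m).
It fails at once if the cap tray is moved more than 20 mm (distance of cap_tray from where it was at the start of the episode above 0.02 m).
It also fails if it takes over 59 s, if anything falls off the work surface, if the arm or the gripper's body presses on something with over 40 N, if the wrist force passes 120 N, or if a joint passes its speed limit or range.

ROBOT

A 6-joint arm with a two-finger parallel gripper is mounted at the origin on the work surface. World frame = base frame: x ahead of the robot, y to its left, z up, the work surface at z = 0. Lengths are in m, angles in rad, forces in N, time in s.
With the tool pointing down it reaches from about 0.25 to 0.8 m from the base axis. Payload 3.9 kg.
Tool frame: the origin (TCP) lies at the very end of the fingers, on their centre line; the grasp point (between the pads) lies 19 mm behind it; z points along the fingers, y is the direction in which the jaws open and shut (so a half turn about z gives the same grasp; the last joint's range is limited). The gripper opens to 85 mm and grips with 20 to 120 N. Pads are 22 mm wide; open, the fingers measure 114 mm over their backs; the gripper's body (76 mm by 85 mm) begins 54 mm behind the grasp point. The pads swing forward as they close: fully open they stand 13 mm farther back than shut.
Start: joints at [-1.31, 0.26, -0.138, 1.173, 0, 1.571], TCP at [0.135, -0.507, 0.231] pointing down, gripper open.
Joint ranges: [-2.78, 2.78], [-0.83, 1.72], [-1.28, 1.37], [-1.9, 2.12], [-1.57, 1.48], [-3.14, 3.14]. Speed limits (rad/s): [2.57, 2.57, 3.14, 3.14, 3.14, 3.14].

INTERFACE

Orientations are given as a unit quaternion [x, y, z, w].
In Python, from cell import env gives the robot as it stands. Calls block until the motion is done:
- env.move_pose(position, orientation): joint-space move of the TCP to a pose.
- env.move_l(position, rate=0.15, ori=None, stop_force=None): straight line of the TCP; ori=None keeps the orientation; rate is the mean speed in m/s. With stop_force (N) it stops when the force on the tool has changed by that much, and returns True; else False.
- env.set_joints(angles): joint-space move.
- env.gripper_open() and env.grasp(force=None): open the fingers fully, or close them until they stop; force is the grip in N (None keeps the last).
- env.sleep(seconds).
- env.ik(position, orientation): joint angles nearest the present ones, or None.
- env.get_image(name): name is "side" or "top" or "wrist"; returns a dict with "pixels" (400x640x3 uint8, blue, green, red), "z_map" (400x640 float32, m along the optical axis (not along the pixel's ray), 0 where there is no reading), "vfov" (degrees; the focal length in pixels is half the picture's height over the tangent of half this angle, whatever the lens; pixels are square), "cx", "cy" (the principal point, pixels), "k1" (the pictures are not rectified: a ray, as slopes to the right and down, at radius r is drawn at 1 + k1 r^2 times it, then the intrinsics apply), "pose" (4x4, takes a point from camera to world coordinates). Camera axes: x right, y up, looking along -z (the intrinsics and any distortion apply to the point x, -y, -z); pixel columns grow to the right and rows downward; lengths in m; the calibration is good to about 2 mm. A picture is of the moment at which its call begins.
A pose or a line that the arm cannot do raises env.MotionError and nothing moves.
- env.hand_in(): hands the job in, once; it reports no verdict.
Readings, each from a call of its own:
- env.get_clock(): time.
- env.get_joint_positions(): joint angles.
- env.get_joint_vel(): joint speeds.
- env.get_tau(): joint torques, N m.
- env.get_tool_pos(): TCP position.
- env.get_tcp_rot(): TCP orientation.
- env.get_contact_force(): force on the tool from outside, world axes, zero at the start.
- env.get_wrist_torque(): the same for the moment, N m.
- env.get_grip_width(): finger opening in m.
Only numpy, scipy, OpenCV 4.12 (cv2) and the standard library are available. Lean on these libraries where they do the work, as an engineer would, in place of code of your own. Each camera call takes 0.05 s, during which the arm holds its last target. There are 200 camera calls.

## Working session

There is one attempt and no reset: what is moved stays moved. The work goes in short steps, each a Python script; the robot and the scene stay as the last script left them, time stands still between calls to the robot, and variables do not carry over. Pictures are saved under pics/ and viewed, about 8 in all and at most 12, crops included, and the job is handed in when it is done.

```bash
ls; mkdir -p pics; cat > h.py <<'E'
import numpy as np, cv2
from cell import env
def K(im):
    f=im["pixels"].shape[0]/2/np.tan(np.radians(im["vfov"])/2); return f
def rays(im,uv):
    uv=np.atleast_2d(np.asarray(uv,float)); f=K(im)
    cm=np.array([[f,0,im["cx"]],[0,f,im["cy"]],[0,0,1]])
    n=cv2.undistortPoints(uv[:,None,:],cm,np.array([im["k1"],0,0,0,0.]))[:,0]
    d=np.c_[n[:,0],-n[:,1],-np.ones(len(n))]
    return im["pose"][:3,3], d@im["pose"][:3,:3].T
def onplane(im,uv,z):
    o,d=rays(im,uv); return o+d*((z-o[2])/d[:,2])[:,None]
def bydepth(im,uv):
    uv=np.atleast_2d(np.asarray(uv,int)); o,d=rays(im,uv)
    return o+d*im["z_map"][uv[:,1],uv[:,0]][:,None]
def cloud(im):
    h,w=im["z_map"].shape; g=np.stack(np.meshgrid(np.arange(w),np.arange(h)),-1).reshape(-1,2)
    P=bydepth(im,g).reshape(h,w,3); P[im["z_map"]==0]=np.nan; return P
E
python3 - <<'E'
from h import *
import pickle
for n in ("top","side"):
    im=env.get_image(n); cv2.imwrite(f"pics/{n}0.png",im["pixels"]); pickle.dump(im,open(n+".pkl","wb"))
    print(n,im["vfov"],im["cx"],im["cy"],im["k1"],im["pose"].round(3).tolist())
E
```

```text
pics
top 46.73295854614996 326.9813769093348 198.01577575476549 -0.11029998777896201 [[-0.015, 0.99, -0.14, 0.453], [-1.0, -0.014, 0.004, 0.009], [0.002, 0.14, 0.99, 0.985], [0.0, 0.0, 0.0, 1.0]]
side 47.46076372423752 322.27909003449696 201.85792672825025 -0.09221269662620267 [[-0.9, 0.268, -0.343, 0.283], [-0.436, -0.546, 0.716, 0.609], [0.005, 0.794, 0.608, 0.635], [0.0, 0.0, 0.0, 1.0]]
```

View pics/top0.png

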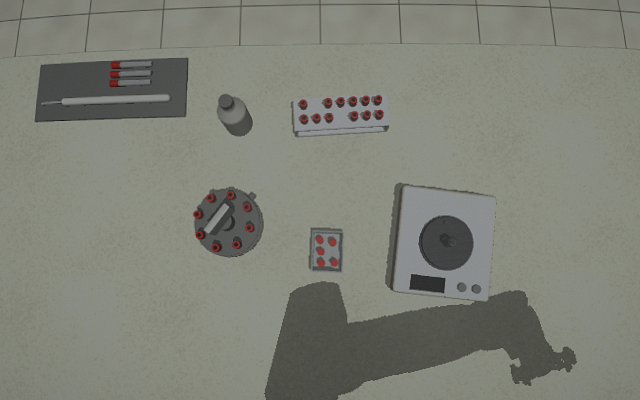

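View pics/side0.png

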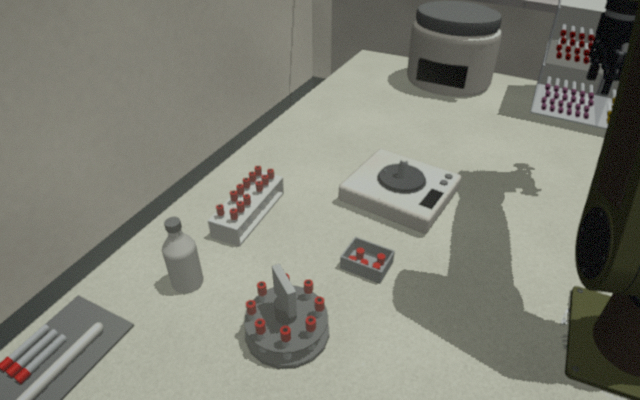

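The top view shows the carousel at about (229,222) with its tab at (252,197), and the rotator's turntable at (446,242) with its display towards the robot. The cap tray at (326,250) is between them, the rack is at (340,115) and the bottle at (235,115). The side view agrees. Next I'll measure these, then look from close with the wrist camera.

```bash
cat >> h.py <<'E'
from scipy.optimize import least_squares
from scipy.spatial.transform import Rotation as R
def circ(P):
    s=least_squares(lambda p:np.hypot(P[:,0]-p[0],P[:,1]-p[1])-p[2],[*P[:,:2].mean(0),.05],loss='soft_l1',f_scale=.002); return s.x
def down(yaw): # tool z down, tool x at angle yaw in world, y = z cross x
    x=np.array([np.cos(yaw),np.sin(yaw),0]);z=np.array([0,0,-1.]);return R.from_matrix(np.c_[x,np.cross(z,x),z]).as_quat()
def redcaps(im,z,roi=None):
    hsv=cv2.cvtColor(im["pixels"],cv2.COLOR_BGR2HSV)
    m=(((hsv[...,0]<8)|(hsv[...,0]>172))&(hsv[...,1]>120)&(hsv[...,2]>50)).astype(np.uint8)
    n,_,st,c=cv2.connectedComponentsWithStats(m); c=c[1:][st[1:,4]>12]
    return c,onplane(im,c,z)
def tcp():
    return np.r_[env.get_tool_pos()]
E
python3 - <<'E'
from h import *
import pickle
im=pickle.load(open("top.pkl","rb"))
P=cloud(im); 
c,X=redcaps(im,.08)
s=np.hypot(*(c-[229,222]).T)<50
print("caps",s.sum(),circ(X[s]))
# bar: points z .12-.14
def region(z0,z1,cx,cy,r):
    v,u=np.nonzero((P[...,2]>z0)&(P[...,2]<z1)); k=np.hypot(u-cx,v-cy)<r
    return np.c_[u,v][k],P[v[k],u[k]]
uv,b=region(.125,.145,229,222,45); rr=cv2.minAreaRect(b[:,:2].astype(np.float32)*1000); print("bar",len(b),b.mean(0),rr)
uv,t=region(.055,.066,446,242,45); print("table",circ(t),len(t),np.median(t[:,2]))
h=cv2.convexHull(uv.astype(np.int32))[:,0]; print("table hull",circ(onplane(im,h,.06)))
uv,q=region(.09,.115,446,242,45); print("spindle",len(q),q.mean(0) if len(q) else 0,q[:,2].max() if len(q) else 0)
uv,q=region(.045,.054,446,242,90); rr=cv2.minAreaRect(onplane(im,uv,.05)[:,:2].astype(np.float32)*1000); print("housing",rr)
print("tab",onplane(im,[[252,197]],.008),onplane(im,[[427,284]],.05))
w=env.get_image("wrist");print(w["vfov"],w["k1"]);T=np.eye(4);T[:3,:3]=R.from_quat(env.get_tcp_rot()).as_matrix();T[:3,3]=env.get_tool_pos()
print((np.linalg.inv(T)@w["pose"]).round(3))
for n,p in (("tray",(326,250)),("rack",(340,115)),("bottle",(232,110))):
    uv,q=region(.02,.17,*p,60); print(n,q.min(0).round(3),q.max(0).round(3))
E
```

```text
caps 8 [0.53811721 0.21153334 0.05364245]
bar 284 [0.53908105 0.21182136 0.1332534 ] ((539.16845703125, 212.84461975097656), (15.421393394470215, 64.2916259765625), 52.38030242919922)
table [ 0.4899938  -0.23401106  0.03765395] 2008 0.05999907813402522
table hull [ 0.48088602 -0.21628553  0.0707816 ]
spindle 57 [ 0.48988973 -0.23034455  0.09723163] 0.10271136333103303
housing ((488.8994140625, -232.0977020263672), (199.21310424804688, 217.11920166015625), 82.10121154785156)
tab [[0.59500935 0.16583356 0.008     ]] [[ 0.40747618 -0.19225816  0.05      ]]
62.115853531363 -0.06944629011097654
[[-0.001  0.959  0.284  0.072]
 [ 1.     0.001  0.    -0.   ]
 [ 0.     0.284 -0.959 -0.143]
 [ 0.     0.     0.     1.   ]]
tray [ 0.434 -0.026  0.02 ] [0.521 0.041 0.037]
rack [ 0.727 -0.127  0.02 ] [0.808 0.075 0.079]
bottle [0.73  0.167 0.02 ] [0.788 0.226 0.154]
```

```bash
python3 - <<'E'
from h import *
import pickle
yaw=-.138;u=np.array([np.cos(yaw),np.sin(yaw)])
for k in (0,np.pi):
    q=env.ik([*(np.array([.4895,-.232])+.03*u),.2],down(yaw+k));print(q)
for k in (0,np.pi):
    print("g",env.ik([.5385,.2117,.2],down(-.66+k)))
env.move_pose([*(np.array([.4895,-.232])+.02*u),.2],down(yaw))
w=env.get_image("wrist");pickle.dump(w,open("w1.pkl","wb"));cv2.imwrite("pics/w1.png",w["pixels"]);print(env.get_clock())
E
```

```text
[-0.42681926  0.35175303 -0.08781456  1.13122874  0.          2.8527734 ]
[-0.42681926  0.35175303 -0.08781456  1.13122874  0.         -0.28881926]
g [ 0.37456916  0.36574385 -0.06640109  1.13865138  0.         -2.1070235 ]
g [ 0.37456916  0.36574385 -0.06640109  1.13865138  0.          1.03456916]
1.8917
```

View pics/w1.png

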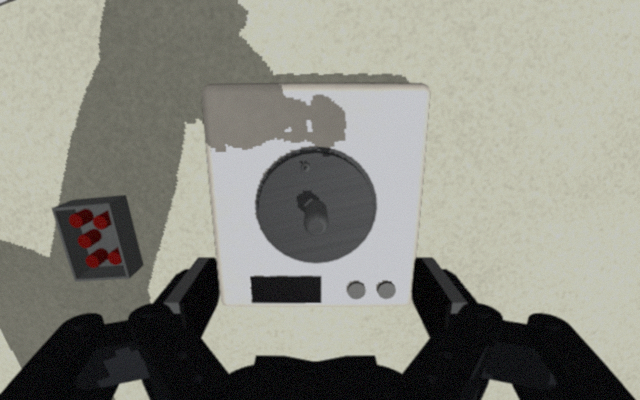

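The wrist view shows the turntable centred near (316,205), the spindle tip at (316,226), and a small feature at (306,165) that is probably the pin. I'll check it with depth.

```bash
python3 - <<'E'
from h import *
import pickle
im=pickle.load(open("w1.pkl","rb")); P=cloud(im); px=im["pixels"]
hsv=cv2.cvtColor(px,cv2.COLOR_BGR2GRAY)
Z=P[...,2]; c0=np.array([.4895,-.232]); r=np.hypot(P[...,0]-c0[0],P[...,1]-c0[1])
def edge(m,z):
    cs,_=cv2.findContours(m.astype(np.uint8),cv2.RETR_EXTERNAL,cv2.CHAIN_APPROX_NONE); c=max(cs,key=cv2.contourArea)[:,0]; return circ(onplane(im,c,z)),c
print("table z",np.nanmedian(Z[r<.03]),np.nanmedian(Z[(r>.062)&(r<.085)]))
m=(Z>.0555)&(r<.07); res,_=edge(m,.06); print("table",res)
m=(Z>.099)&(r<.02); print("tip",P[m].mean(0),m.sum())
c=res[:2]
r=np.hypot(P[...,0]-c[0],P[...,1]-c[1]); m=(Z>.0635)&(r>.03)&(r<.05)
v,u=np.nonzero(m); print("pin px",len(u),u.mean(),v.mean(),Z[m].max())
tp=m&(Z>.0675); v,u=np.nonzero(tp); p=onplane(im,[[u.mean(),v.mean()]],.0685)[0]
d=p[:2]-c; print("pin",p,np.hypot(*d),np.arctan2(d[1],d[0]),len(u))
cr=px[130:250,240:390]; cr=cv2.convertScaleAbs(cr,alpha=1.8); cv2.imwrite("pics/pin.png",cv2.resize(cr,None,fx=5,fy=5,interpolation=cv2.INTER_CUBIC))
# housing yaw from edge
hm=((Z>.045)&(Z<.056)).astype(np.uint8); v,u=np.nonzero(hm&(np.hypot(P[...,0]-c[0],P[...,1]-c[1])<.18)); print(cv2.minAreaRect((onplane(im,np.c_[u,v],.05)[:,:2]*1000).astype(np.float32)))
E
```

```text
table z 0.0608313074482677 0.263459170559777
table [ 6110.25352507 -1182.01397594  6223.18866777]
tip [ 0.49220237 -0.23396742  0.10073048] 105<stdin>:13: RuntimeWarning: Mean of empty slice.
  ret = ret.dtype.type(ret / rcount)
Traceback (most recent call last):
ValueError: zero-size array to reduction operation maximum which has no identity
```

```bash
cat > pin.py <<'E'
from h import *
import pickle,sys
im=pickle.load(open(sys.argv[1],"rb")); P=cloud(im); px=im["pixels"]
Z=P[...,2]; c0=np.array([.4905,-.233]); r=np.hypot(P[...,0]-c0[0],P[...,1]-c0[1])
m=(Z>.0555)&(Z<.11)&(r<.06); v,u=np.nonzero(m)
c=cv2.convexHull(np.c_[u,v].astype(np.int32))[:,0]; res=circ(onplane(im,c,.06)); print("table",res,"z",np.median(Z[m]))
g=cv2.cvtColor(px,cv2.COLOR_BGR2GRAY)
t=(g<110).astype(np.uint8); t=cv2.morphologyEx(t,cv2.MORPH_OPEN,np.ones((5,5)))
n,l,st,_=cv2.connectedComponentsWithStats(t); k=l[205,290]; cs,_=cv2.findContours((l==k).astype(np.uint8),0,cv2.CHAIN_APPROX_NONE); print("dark area",st[k],"table by colour",circ(onplane(im,max(cs,key=len)[:,0],.06)))
m=(Z>.097)&(Z<.11)&(r<.02); v,u=np.nonzero(m);print("tip",P[m].mean(0),onplane(im,[[u.mean(),v.mean()]],.1015))
c=res[:2]; r=np.hypot(P[...,0]-c[0],P[...,1]-c[1]); m=(Z>.063)&(Z<.075)&(r>.03)&(r<.05)
v,u=np.nonzero(m); print("pin px",len(u),u.mean() if len(u) else 0,v.mean() if len(u) else 0,np.r_[0,Z[m]].max())
if len(u):
    p=onplane(im,[[u.mean(),v.mean()]],.0665)[0]; d=p[:2]-c; print("pin",p,np.hypot(*d),np.arctan2(d[1],d[0]))
cr=cv2.convertScaleAbs(px[130:250,240:390],alpha=1.8); cv2.imwrite("pics/pin.png",cv2.resize(cr,None,fx=5,fy=5,interpolation=cv2.INTER_CUBIC))
E
python3 pin.py w1.pkl
```

```text
table [ 0.48947442 -0.23335556  0.05170376] z 0.060442841635279965
dark area [  256   146   120   116 10918] table by colour [ 0.49227319 -0.23350474  0.05344571]
tip [ 0.49245078 -0.2341005   0.09963627] [[ 0.49313441 -0.23418647  0.1015    ]]
pin px 58 305.9310344827586 167.08620689655172 0.07071244880744271
pin [ 0.53041312 -0.2307318   0.0665    ] 0.041022694627489774 0.06400238154899779
```

View pics/pin.png

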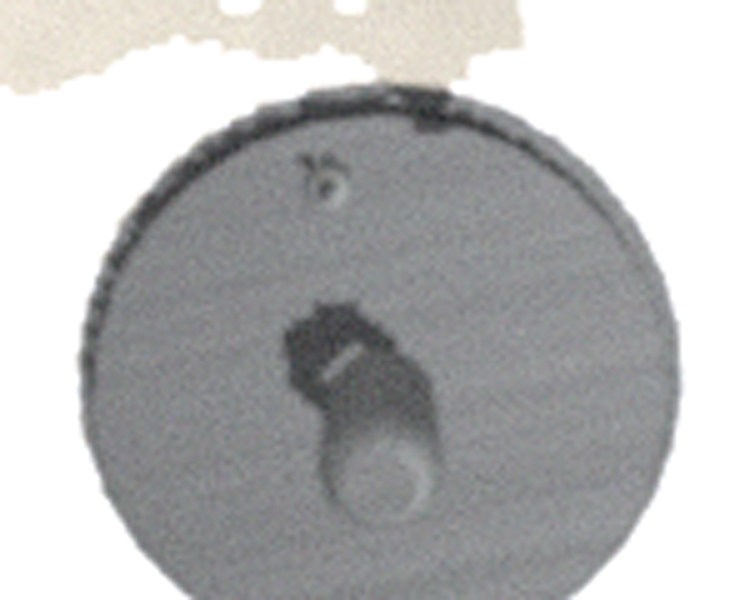

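The crop shows the pin at about (305.5,167.5), measured at radius 41.0 mm as expected. It also shows the spindle tip at about (315.6,226.4). The tip and the table centre disagree by 3 mm, so I'll take an opposite view, with the tool turned half a turn, to cancel the camera bias.

```bash
python3 - <<'E'
from h import *
import pickle
im=pickle.load(open("w1.pkl","rb"));print("tip1",onplane(im,[[315.6,226.4]],.102))
yaw=-.138;u=np.array([np.cos(yaw),np.sin(yaw)])
env.move_pose([*(np.array([.4905,-.233])-.02*u),.2],down(yaw+np.pi))
w=env.get_image("wrist");pickle.dump(w,open("w2.pkl","wb"));print(env.get_clock())
P=cloud(w);Z=P[...,2];m=(Z>.099)&(Z<.106)&(np.hypot(P[...,0]-.49,P[...,1]+.233)<.02);v,u=np.nonzero(m);print(u.mean(),v.mean())
E
cp pin.py pin2.py; sed -i 's/205,290/210,350/; s/pics\/pin.png/pics\/pin2.png/; s/130:250,240:390/140:260,240:390/' pin2.py; python3 pin2.py w2.pkl
```

```text
tip1 [[ 0.48981226 -0.23315017  0.102     ]]
4.6083
315.3265306122449 223.6530612244898
table [ 0.48928542 -0.23355192  0.05169098] z 0.06034534972712591
dark area [  255   148   120   117 10999] table by colour [ 0.48716681 -0.23296472  0.05368733]
tip [ 0.48654565 -0.23282287  0.09949287] [[ 0.4858082 -0.2327152  0.1015   ]]
pin px 53 324.8490566037736 253.35849056603774 0.0699991255546148
pin [ 0.52893265 -0.22968085  0.0665    ] 0.03983575610020735 0.09732922352532007
```

View pics/pin2.png

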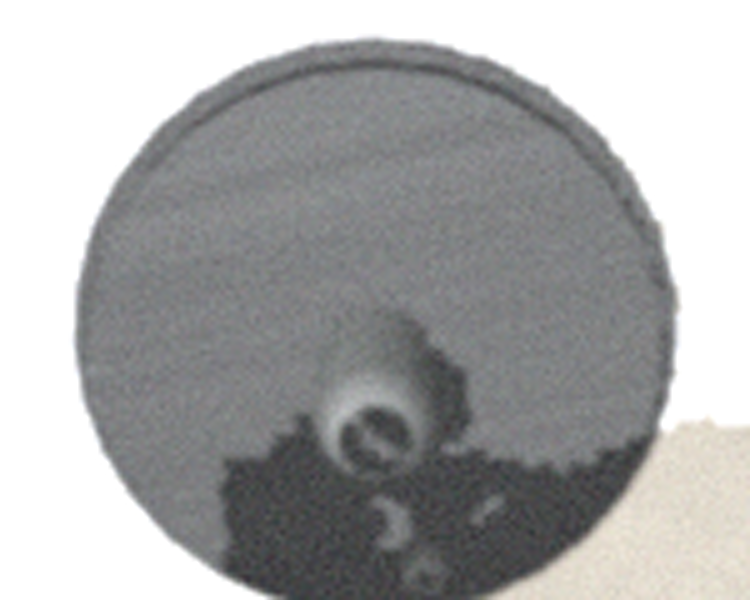

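```bash
python3 - <<'E'
from h import *
import pickle
a=pickle.load(open("w1.pkl","rb"));b=pickle.load(open("w2.pkl","rb"))
print("tip2",onplane(b,[[315.2,228]],.102))
p=[onplane(i,[q],.0685)[0,:2] for i,q in((a,(305.5,167.5)),(b,(325.2,254.8)))]
for q in p: d=q-[.4894,-.2334]; print("pin",q,np.hypot(*d),np.arctan2(d[1],d[0]))
yaw=-.665;u=np.array([np.cos(yaw),np.sin(yaw)])
for n,k in ((3,0),(4,np.pi)):
    env.move_pose([*(np.array([.5385,.2117])+.02*u*(1 if k==0 else -1)),.25],down(yaw+k))
    w=env.get_image("wrist");pickle.dump(w,open(f"w{n}.pkl","wb"));cv2.imwrite(f"pics/w{n}.png",w["pixels"])
    c,X=redcaps(w,.08);s=np.hypot(X[:,0]-.5385,X[:,1]-.2117)<.075;print("caps",s.sum(),circ(X[s]))
    P=cloud(w);Z=P[...,2];m=(Z>.125)&(Z<.142)&(np.hypot(P[...,0]-.5385,P[...,1]-.2117)<.05);v,uu=np.nonzero(m)
    print("bar z",np.median(Z[m]),cv2.minAreaRect((onplane(w,np.c_[uu,v],.134)[:,:2]*1000).astype(np.float32)))
print(env.get_clock())
E
```

```text
tip2 [[ 0.48988633 -0.23305893  0.102     ]]
pin [ 0.53047494 -0.23042801] 0.04118232301586414 0.07222942594297545
pin [ 0.5294543  -0.22948449] 0.040245221389334555 0.09744556238613575
caps 8 [0.5399214  0.21168336 0.05223487]
bar z 0.13418368090883626 ((538.278076171875, 212.78562927246094), (13.67419719696045, 65.0910873413086), 52.80442810058594)
caps 8 [0.5352793  0.21485066 0.05231046]
bar z 0.13414290511836033 ((536.6873168945312, 214.24388122558594), (13.611930847167969, 64.5217056274414), 52.310943603515625)
9.025
```

View pics/w4.png

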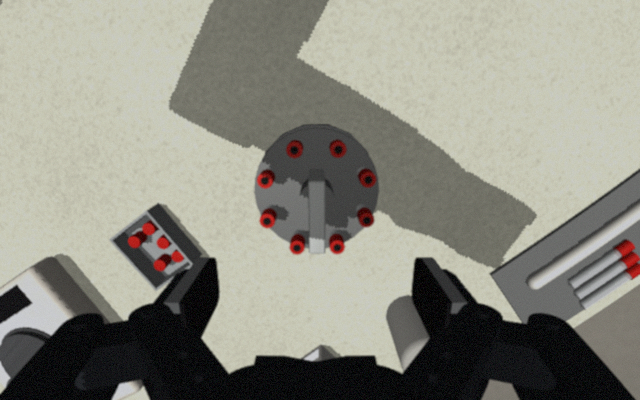

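The view shows the carousel upright and clear of its neighbours. The bar runs from (317,185) to (317,250), with nothing near the finger paths. Next is the grasp and lift.

```bash
python3 - <<'E'
from h import *
c=[.5375,.2134];o=down(-.6535+np.pi)
env.move_pose([*c,.20],o); env.move_l([*c,.097],.1,stop_force=8)
print("f",env.get_contact_force(),env.get_tool_pos())
env.grasp(60); print("w",env.get_grip_width(),env.get_contact_force())
env.move_l([*c,.117],.05); env.move_l([*c,.245],.15); env.sleep(.3)
print("w",env.get_grip_width(),env.get_contact_force(),env.get_wrist_torque(),env.get_tool_pos(),env.get_clock())
env.move_l([.4896,-.2333,.245],.2,down(.085+np.pi)); env.sleep(.3)
print(env.get_contact_force(),env.get_wrist_torque(),env.get_tool_pos(),env.get_clock(),env.get_joint_positions())
import pickle
for n in ("top","side"):
    w=env.get_image(n);pickle.dump(w,open(n+"5.pkl","wb"));cv2.imwrite(f"pics/{n}5.png",w["pixels"])
cv2.imwrite("pics/both5.png",np.vstack([cv2.imread(f"pics/{n}5.png")[y:y+240,x:x+320] for n,y,x in(("top",120,300),("side",40,300))]).repeat(1,0))
E
```

```text
f [-0.76923494 -0.34083794 -0.27682817] [0.53809423 0.21366887 0.09775647]
w 0.013304854208372525 [0.64117558 1.31283813 0.60581976]
w 0.013124513000147114 [-0.36272676 -0.48615426 -3.92454963] [-0.01136884  0.07202338 -0.00888726] [0.53716081 0.21324014 0.24426293] 13.0333
[ 0.14218769 -0.48561425 -4.99770443] [-0.00917853  0.0001855  -0.02706053] [ 0.48966452 -0.23304479  0.24499885] 15.7333 [-4.44215674e-01  2.84572367e-01 -6.77691269e-02  1.21849698e+00
  1.84374582e-05 -5.29677354e-01]
```

View pics/both5.png

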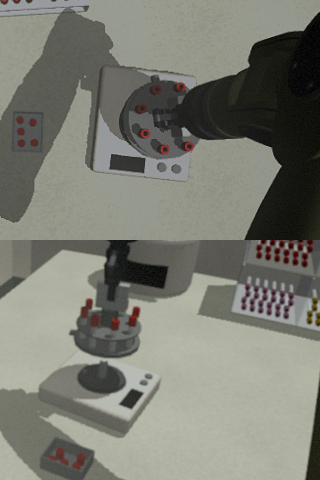

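The carousel is held level over the rotator. Top view (upper half) shows its disc over the turntable, and the side view shows it hanging above the spindle. I'll check its in-hand centre from the caps.

```bash
python3 - <<'E'
from h import *
import pickle
for n in("top","side"):
    w=pickle.load(open(n+"5.pkl","rb")); c,X=redcaps(w,.2275); s=np.hypot(X[:,0]-.49,X[:,1]+.233)<.075
    X=X[s]; r=least_squares(lambda p:np.hypot(X[:,0]-p[0],X[:,1]-p[1])-.0535,[.49,-.233],loss='soft_l1',f_scale=.002)
    a=np.arctan2(X[:,1]-r.x[1],X[:,0]-r.x[0]);
    print(n,len(X),r.x,r.fun.round(4),"phase mod45deg",np.sort(np.degrees(a)%45).round(1))
    P=cloud(w)
# phase on bench relative to bar
for n in("w3","w4"):
    w=pickle.load(open(n+".pkl","rb"));c,X=redcaps(w,.08);s=np.hypot(X[:,0]-.5375,X[:,1]-.2134)<.075;X=X[s];m=circ(X);print(n,np.sort((np.degrees(np.arctan2(X[:,1]-m[1],X[:,0]-m[0]))+37.45)%45).round(1))
E
```

```text
top 6 [ 0.49004465 -0.2326315 ] [0.0006 0.     0.0002 0.0001 0.0004 0.0003] phase mod45deg [26.9 27.1 27.4 27.5 27.5 27.9]
side 4 [ 0.48718875 -0.2189287 ] [-0.0066 -0.0026  0.0006 -0.0003] phase mod45deg [ 8.1 28.5 30.6 44.4]
w3 [21.8 22.  22.1 22.3 22.3 22.4 22.7 22.8]
w4 [21.8 22.  22.4 22.5 22.5 22.6 22.8 22.8]
```

The top view puts the held carousel's axis at (0.4900,-0.2326) and its yaw at 0.087, both on target (the side fit is spoilt by hidden caps). I'll thread it on gently.

```bash
python3 - <<'E'
from h import *
def st(t): print(t,env.get_tool_pos().round(4) if hasattr(env.get_tool_pos(),'round') else env.get_tool_pos(),np.round(env.get_contact_force(),2),np.round(env.get_wrist_torque(),3),env.get_clock())
c=[.4896,-.2333]
env.move_l([*c,.203],.08,stop_force=8); st("above")
h=env.move_l([*c,.172],.03,stop_force=6); st(h)
if not h:
    h=env.move_l([*c,.1565],.015,stop_force=8); st(h)
E
```

```text
above [ 0.4898 -0.2334  0.2032] [-0.07  0.17 -3.56] [-0.001 -0.037 -0.018] 16.5083
False [ 0.4898 -0.2334  0.1722] [-0.18  0.16 -4.66] [ 0.004  0.062 -0.006] 17.6917
False [ 0.4896 -0.2332  0.1571] [-2.36  1.25  3.8 ] [ 0.348  0.639 -0.019] 18.875
```

Contact came at TCP z 0.157, the home height (resting on the pin would give about 0.1645), with only about 8 N. I'll release, back off and verify.

```bash
python3 - <<'E'
from h import *
import pickle
env.gripper_open(); env.sleep(.2); print(env.get_grip_width(),np.round(env.get_contact_force(),2))
p=np.array(env.get_tool_pos()); env.move_l([*p[:2],.27],.1)
env.move_l([.4696,-.2333,.32],.15); env.sleep(.3)
w=env.get_image("wrist");pickle.dump(w,open("w6.pkl","wb"));cv2.imwrite("pics/w6.png",w["pixels"])
P=cloud(w);Z=P[...,2];r=np.hypot(P[...,0]-.4896,P[...,1]+.2333)
m=(r<.045)&(Z>.18)&(Z<.22);print("bar top z",np.median(Z[m]),m.sum(),"expect .194 home/.201 on pin")
m=(r>.02)&(r<.068)&(Z>.055)&(Z<.09);print("disc z",np.median(Z[m]),m.sum(),"expect .072/.079"); 
A=np.c_[P[m][:,:2],np.ones(m.sum())];print("plane slope",np.linalg.lstsq(A,P[m][:,2],rcond=None)[0][:2])
c,X=redcaps(w,.14);X=X[np.hypot(X[:,0]-.4896,X[:,1]+.2333)<.075];print("caps",len(X),circ(X));print(env.get_clock())
s=env.get_image("side");cv2.imwrite("pics/s6.png",cv2.resize(s["pixels"][100:260,300:500],None,fx=3,fy=3));P=cloud(s);Z=P[...,2];r=np.hypot(P[...,0]-.4896,P[...,1]+.2333)
m=(r<.045)&(Z>.18)&(Z<.22);print("side bar max z",np.percentile(Z[m],[50,95]) )
E
```

```text
0.08569201213353045 [ 0.36  0.42 -0.44]
bar top z 0.19408367857566236 1184 expect .194 home/.201 on pin
disc z 0.07217735087323551 135 expect .072/.079
plane slope [-0.00507982 -0.0002947 ]
caps 8 [ 0.48689512 -0.23335072  0.05224456]
21.9083
side bar max z [0.19015045 0.19544917]
```

View pics/s6.png

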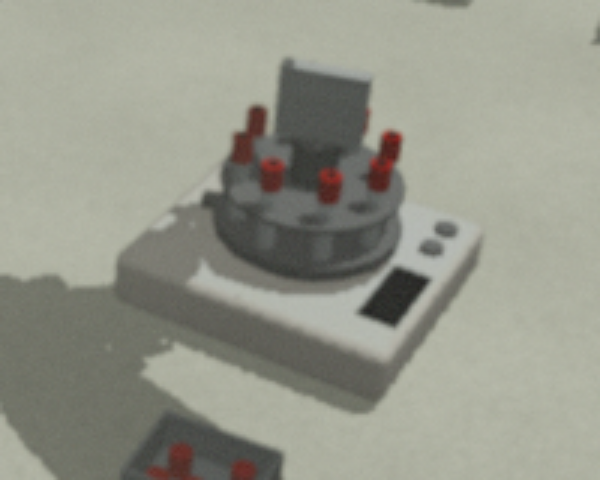

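The side crop shows the carousel flat and level on the turntable, with the gripper clear. The bar top is at 0.194 and the disc at 0.072, which are both the home heights.

```bash
python3 -c "
from cell import env
print(env.get_clock()); env.hand_in()"
```

```text
21.9583
the job is handed in; nothing more can be done
```

The carousel is seated on the rotator and let go, and I handed the job in at about 22 s of the 59 s allowed; hand-in reports no verdict. I measured the pin angle (about 0.085 rad) with the wrist camera, turned the carousel to it during the carry and lowered it over the spindle. It dropped straight home without a search.

**Last checks**
- **Height:** the bar top is at z = 0.194 m and the disc top at 0.072 m, both matching home (resting on the pin would be 7 mm higher).
- **Level:** the slope is about 0.005 rad.
- **Force:** contact on landing was about 8 N, against the 40 N limit.
- **Clear:** the fingers are open, with the gripper raised well away.
- **Bystanders:** I never went near the rack, the bottle or the tray, but I did not re-measure where they stand.

**Checks that disagreed**
- The final wrist view put the cap-circle centre 2.7 mm off the spindle axis. That is about the offset the same camera direction showed on the bench, so I took it as camera bias.
- Before lowering, the side camera's fit of the cap centre was about 14 mm off because some caps were hidden. I ignored it and used the top camera, which agreed to within 1 mm.

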